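Set the hotplate stirrer to speed step 5 and start it

TASK

Set the magnetic stirrer going under its small beaker. With a fingertip, push the wing of the right-hand dial (speed) round clockwise, click by click, to step 5: the long tick, five clicks on from the open ring that marks off; do not go past it, and do not pinch the wing between the fingers. Then press the round start button between the two dials fully down and let it spring back. Leave the left-hand dial (heat) at off, and do not shift the beaker or the things standing about.

Things in the scene. Friction and masses are not known exactly. Their poses are not given: they have to be found in the camera images.
- stirrer: Magnetic stirrer with hotplate, white housing 215 (x) x 250 (y) mm, fixed to the table. Origin: centre of its underside, on the table. Its x points to its rear, away from the sloped control panel on its near side; y to its left; z up. A round metal plate, 116 mm across, lies on its rear half.
- panel: Sloped grey control panel of the stirrer, 95 mm deep, 250 mm wide. Origin: middle of its surface, 47 mm above the table; x up the slope to the rear, y left, z out of the panel (leans 15.3 deg from vertical towards the near side). On its middle line stand the heat dial (y +70 mm), start button (y 0) and speed dial (y -70 mm).
- speed_dial (a joint): Turn of the right-hand dial, the speed selector, rad: 0 = off, grows clockwise seen from above, stops at 0 and 4.71. A sprung ball gives a click every 0.5236 (30 deg): step n rests at n x 0.5236, step 5 at 2.618. About 0.06 N m (2 to 4 N at the wing's end) moves it out of a step; pushed halfway to the next it snaps on by itself; let go, it rests in the nearest step. Starts at step 0, 1 or 2.
- speed_off_mark (a point): Middle of the open ring printed on the panel at the speed dial's off position (half past seven, 12 o'clock being the stirrer's rear), 36 mm from the dial's axis. Ticks for steps 1 to 9 follow clockwise, 30 deg apart.
- speed_tick_5 (a point): Middle of the tick of step 5 on the panel, at half past twelve, 38 mm from the dial's axis; it is 9 mm long, the other ticks 5 mm.
- speed_dial_wing (a point): Point on the axis of the speed dial, 18 mm above the panel, halfway up its wing. Turns with the dial: x along the wing to its nose, y to the wing's left-hand side (seen from above, looking along the nose), z out of the panel.
- speed_skirt (a point): Round black skirt of the speed dial, 56 mm across, its top 8.5 mm above the panel. Origin: on the panel, on the axis; axes as the wing's. On it stands the wing: an upright black bar from 8.5 to 28 mm above the panel, 60 mm long (pointed nose with white index line 30 mm, round tail 29 mm from the axis), 14 mm thick. Clockwise: push the nose half on its left side or the tail half on its right.
- speed_dial_nose (a point): The nose of the speed dial's wing, 30 mm from the axis, 18 mm above the panel: shows where the dial points.
- speed_dial_left: Ribbed rubber cheek, 44 x 1.8 x 15.5 mm, on the left-hand side of the speed dial's wing (looking along the nose). Origin: its centre, 6 mm from the wing's middle. Touching both cheeks at the same time is pinching.
- speed_dial_right: The like cheek on the right-hand side of the wing.
- heat_dial (a joint): Turn of the left-hand dial, which looks like the speed dial but has a widening wedge for a scale and no clicks; rad, 0 = off, where it starts and must stay.
- heat_dial_wing (a point): Point on the axis of the heat dial, 18 mm above the panel.
- start_button (a joint): How far the start button is pressed, m: 0 = out, 0.004 = fully down. Spring: 1.2 N to start it moving, 4 N fully down; it comes back when let go.
- start_button_top (a point): Centre of the top of the start button: a round grey cap, 24 mm across, standing 10 mm above the panel when out, 6 mm when down, in a black ring 33 mm across and 2.6 mm high; it moves square to the sloped panel. Its z points out of the panel.
- tall_bottle_top (a point): Top of the cap of a big square white bottle, 120 x 120 mm, fixed on the table right of the stirrer; always in the same place. Height 263 mm. The other bottles and cups on the table between robot and stirrer, or right of the stirrer, are up to 280 mm high: travel above them and come down on the stirrer from above.
- plate_top (a point): Centre of the top of the stirrer's round plate.
- beaker: Small glass beaker, 54 mm across and 60 mm high, loose on the stirrer's plate near its centre (its rim about 128 mm above the table). Origin: centre of its underside. To be left there.
- buffer_bottle: Small capped reagent bottle, 50 mm across, 100 mm high, loose on the table right of the stirrer, at its rear. Origin: centre of its underside. A bystander.
- stir_bar: White stirring bar, 8 x 40 x 8 mm, lying loose on the white deck of the stirrer at its right rear corner, 60 mm above the table. Origin: centre of its underside. A bystander.
- spare_vial: Small vial with a black cap, 22 mm across, 54 mm high, loose on the table behind and right of the stirrer, by the bottle. Origin: centre of its underside. A bystander.

How it is judged:
On the way, in this order (a step that is already met when the one before it is completed fails the run):
1. the speed dial rests at step 5 (value of joint speed_dial between 2.518 and 2.718 rad), for 0.3 s.
2. with the dial there, the start button is pressed fully down (all of step 1 and value of joint start_button above 0.003 m), for 0.1 s.
At the end, for the whole second after the job is handed in: The speed dial rests at step 5 (2.618 rad, within 0.1), the start button has come back out (under 1 mm), the heat dial is at off (under 0.12 rad) and the beaker stands upright on the plate, within 25 mm of its centre (all of step 1 and velocity of joint speed_dial between -0.05 and 0.05 rad/s and value of joint start_button below 0.001 m and value of joint heat_dial below 0.12 rad and horizontal distance between beaker and plate_top below 0.025 m and angle between beaker's own z axis and vertical below 0.1 rad); the robot touches nothing.
It fails at once if the speed dial is turned past step 5 (over 2.85 rad) (value of joint speed_dial above 2.85 rad).
It fails at once if the start button is pressed (over 2 mm) before the dial is at step 5 (value of joint start_button above 0.002 m and value of joint speed_dial below 2.45 rad).
It fails at once if the wing of the speed dial is pinched: fingers press on both of its cheeks at once (contact force between the fingers and speed_dial_left above 0.8 N and contact force between the fingers and speed_dial_right above 0.8 N).
It fails at once if the heat dial is turned (over 0.12 rad) (value of joint heat_dial above 0.12 rad).
It fails at once if the beaker is shifted or lifted (over 12 mm), or a bystander (buffer bottle, stirring bar, vial) moved over 15 mm (distance of beaker from where it was at the start of the episode above 0.012 m or distance of any of buffer_bottle, stir_bar, spare_vial from where it was at the start of the episode above 0.015 m).
It also fails if it takes over 56 s, if anything falls off the work surface, if the arm or the gripper's body presses on something with over 40 N, if the wrist force passes 120 N, or if a joint passes its speed limit or range.

ROBOT

A 7-joint arm with a two-finger parallel gripper is mounted at the origin on the work surface; the furniture and walls round the work are solid. World frame = base frame: x ahead of the robot, y to its left, z up, the work surface at z = 0. Lengths are in m, angles in rad, forces in N, time in s.
With the tool pointing down it reaches from about 0.4 to 0.875 m from the base axis. Payload 6.5 kg.
Tool frame: the origin (TCP) lies at the very end of the fingers, on their centre line; the grasp point (between the pads) lies 19 mm behind it; z points along the fingers, x is the direction in which the jaws open and shut, and the axes are right-handed (so a half turn about z gives the same grasp; the last joint's range is limited). The gripper opens to 85 mm and grips with 20 to 120 N. Pads are 22 mm wide; open, the fingers measure 114 mm over their backs; the gripper's body (76 mm by 85 mm) begins 54 mm behind the grasp point. The pads swing forward as they close: fully open they stand 13 mm farther back than shut.
Start: joints at [1.134, 0.536, -0.004, 1.538, 0.003, 1.067, -0.071], TCP at [0.236, -0.606, 0.194] pointing down, gripper open.
Joint ranges: [-2.7, 2.7], [-0.37, 2.16], [-1.27, 1.26], [0.24, 2.4], [-1.31, 4.45], [0.19, 1.91], [-2.76, 2.76]. Speed limits (rad/s): [2.39, 2.39, 3.14, 3.14, 3.14, 3.14, 3.14].

INTERFACE

Orientations are given as a unit quaternion [w, x, y, z].
In Python, from plant import manip, get_image gives the robot as it stands. The module is installed in compiled form; this text tells all that it offers.
- The arm moves only by the shell command python3 -m inch 'ROWS' [FORCE]. ROWS is JSON, a list of rows, each a list of 5 numbers: the finger opening in mm, from 0 to 85.4, then the shift along the world's x, y, z in mm, then the turn about the world's z in rad. In form: [[jaw, dx, dy, dz, twist], ...]. A call has 1 to 8 rows; each row is the pose to reach, as a shift and turn from the pose commanded when the call began; what a row does not reach only later rows make up. A row lasts 1/8 s, in which the tool goes at most 62.5 mm and 10.7 degrees, less where a joint would pass 70% of its speed; a pose out of reach is approached as far as the arm can. A call with a gripper value outside its range is refused whole. The fingers move at their own pace and stop on an object; FORCE is the grip in N (left out, the last holds). Time passes only in rows, so rows that repeat a pose let the fingers close. It gives the time, the measured TCP pose, the force and the opening at its end, in the units of the state.
- manip.read_state(): the state, without advancing time (a new reading comes with each control period).
- get_image(name): name is "side" or "top"; returns a dict with "pixels" (400x640x3 uint8, red, green, blue), "fx", "fy", "cx", "cy" (pixels), "eye" and "rotation" of the camera in the world. Camera axes: x right, y up, looking along -z (the intrinsics and any distortion apply to the point x, -y, -z); pixel columns grow to the right and rows downward; lengths in m; the calibration is good to about 2 mm. A picture is of the moment at which its call begins. There is no depth.
- manip.finish_job(): hands the job in, once; it reports no verdict.
The state is a dict: "t": time; "qpos": joint angles; "qd": joint speeds; "joint_torque": joint torques, N m; "eef_pos": TCP position; "tool_rot": TCP orientation; "force": force on the tool from outside, world axes, zero at the start; "ft_torque": the same for the moment, N m; "grip_width": finger opening in m.
Only numpy, scipy, OpenCV 4.12 (cv2) and the standard library are available. Lean on these libraries where they do the work, as an engineer would, in place of code of your own. Each camera call takes 0.05 s, during which the arm holds its last target. There are 200 camera calls.

## Working session

There is one attempt and no reset: what is moved stays moved. The work goes in short steps, Python scripts to look and compute and a shell command to move; the robot and the scene stay as the last step left them, time stands still between calls to the robot, and variables do not carry over. Pictures are saved under pics/ and viewed, about 8 in all and at most 12, crops included, and the job is handed in when it is done.

```bash
mkdir -p pics; cat > h.py <<'E'
import numpy as np, cv2
from plant import manip, get_image
def ray(im,u,v):
    d=np.array([(u-im["cx"])/im["fx"],-(v-im["cy"])/im["fy"],-1.0])
    R=np.array(im["rotation"]); R=R if R.shape==(3,3) else None
    return np.array(im["eye"]),R@d
def onz(im,u,v,z):
    e,d=ray(im,u,v); return e+d*(z-e[2])/d[2]
def proj(im,p):
    c=np.array(im["rotation"]).T@(np.array(p)-im["eye"]); return im["cx"]+im["fx"]*c[0]/-c[2], im["cy"]-im["fy"]*c[1]/-c[2]
def save(im,n,box=None,s=1):
    p=im["pixels"][:,:,::-1]
    if box: p=p[box[1]:box[3],box[0]:box[2]]
    cv2.imwrite("pics/"+n,cv2.resize(p,None,fx=s,fy=s,interpolation=cv2.INTER_CUBIC))
E
python3 - <<'E'
from h import *
print(manip.read_state())
for n in("top","side"):
    i=get_image(n); save(i,n+"0.png"); print({k:v for k,v in i.items() if k!="pixels"})
E
```

```text
{'t': 0.0, 'qpos': array([ 1.13380733,  0.53717685, -0.00446998,  1.53890283,  0.00261474,
        1.06732324, -0.07120903]), 'qd': array([-1.52708311e-03, -3.74202757e-06, -1.16154258e-03, -2.71571540e-03,
       -1.27863489e-03, -3.51604381e-04, -6.34464089e-04]), 'joint_torque': array([-6.16809793e-04, -5.83427703e+01,  1.04831636e+00, -2.59108204e+01,
        1.23517332e-02,  9.68857988e-03,  1.67205258e-05]), 'eef_pos': array([ 0.23525576, -0.60515436,  0.19349437]), 'tool_rot': array([-4.54838381e-04,  8.25360612e-01, -5.64605212e-01, -7.79175084e-04]), 'force': array([-0.47741939, -0.69754973, -0.66715502]), 'ft_torque': array([ 0.00253114, -0.0244626 ,  0.0387325 ]), 'grip_width': 0.08560555119082638}
{'fx': 455.1961704660659, 'fy': 455.1961704660659, 'cx': 311.02580558083787, 'cy': 196.84920631006034, 'eye': array([0.29785148, 0.19451057, 1.08427311]), 'rotation': array([-0.69627213, -0.07253327,  0.05151796,  0.71224289])}
{'fx': 414.08458274408633, 'fy': 414.08458274408633, 'cx': 324.40420286574465, 'cy': 193.89643464445115, 'eye': array([0.38674038, 0.85371424, 0.74892003]), 'rotation': array([-0.02709329, -0.01807375,  0.42015722,  0.90686669])}
```

```bash
python3 - <<'E'
s=open('h.py').read()
s=s.replace('R=np.array(im["rotation"]); R=R if R.shape==(3,3) else None','R=rot(im)').replace('np.array(im["rotation"]).T','rot(im).T')
s=s.replace('def ray','from scipy.spatial.transform import Rotation as Ro\ndef rot(im): return Ro.from_quat(np.roll(im["rotation"],-1)).as_matrix()\ndef ray',1)
open('h.py','w').write(s)
E
```

```text
(no output)
```

View pics/top0.png

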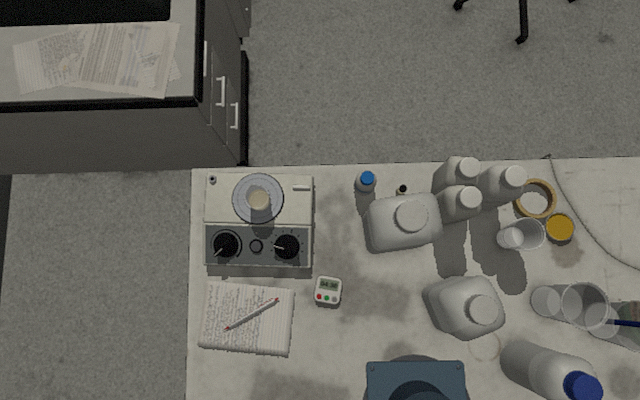

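View pics/side0.png

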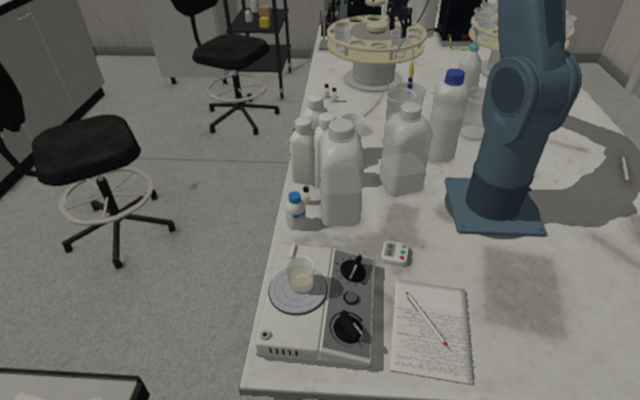

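The top view shows the stirrer: heat dial at about (226,245), button at (256,246), speed dial at (288,246). The side view shows the dials at (350,328) and (354,268). I'll zoom in and measure.

```bash
python3 - <<'E'
from h import *
t=get_image("top"); s=get_image("side")
a=cv2.resize(t["pixels"][215:275,195:320],None,fx=6,fy=6,interpolation=cv2.INTER_CUBIC)
b=cv2.resize(s["pixels"][240:365,255:385],None,fx=5,fy=5,interpolation=cv2.INTER_CUBIC)[:, :]
cv2.imwrite("pics/a.png",a[:,:,::-1]); 
g=t["pixels"].max(2)
m=((g<45)*255).astype(np.uint8)[215:275,195:320]
n,l,st,c=cv2.connectedComponentsWithStats(m)
for i in range(1,n):
    if st[i,4]>40:
        u,v=c[i]+[195,215]; print(st[i],u,v,onz(t,u,v,.055))
for u,v in((204.5,223),(314,224)): print(onz(t,u,v,.06))
for u,v in((226,245),(256,246),(288,246)): print(onz(t,u,v,.055))
print(onz(t,258,198,.066))
E
```

```text
[34 15 13 27 45] 237.93333333333334 242.86666666666667 [0.37916757 0.39135309 0.055     ]
[ 18  18  25  25 486] 225.53703703703704 244.8148148148148 [0.3753853  0.41959217 0.055     ]
[ 79  19  26  26 487] 286.82135523613965 246.64681724845997 [0.3681789  0.28032227 0.055     ]
[54 24 14 15 65] 256.24615384615385 246.0 [0.37116255 0.34963171 0.055     ]
[0.4256961  0.46741545 0.06      ]
[0.41751787 0.2177674  0.06      ]
[0.37494286 0.41852989 0.055     ]
[0.37117489 0.35019102 0.055     ]
[0.36957529 0.27764031 0.055     ]
[0.47940099 0.34408726 0.066     ]
```

View pics/a.png

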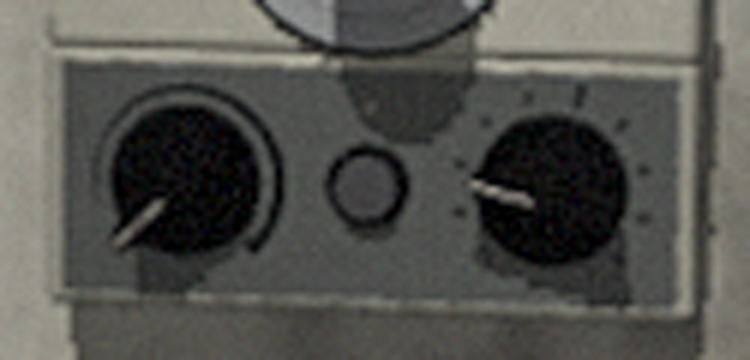

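The speed index points to half past nine (zoomed: nose at (475,185), second tick at (460,163)), so the dial is at step 2 and needs three more clicks, about 90° clockwise. The plan is to push the left side of the nose half with closed fingers, from the near side towards the rear and then right. First I rise and travel over the clutter.

```bash
python3 -m inch '[[0,0,0,60,0],[0,0,0,120,0],[0,0,0,180,0],[0,50,60,180,0.15],[0,100,120,180,0.3],[0,150,180,180,0.45],[0,200,240,180,0.6],[0,265,305,180,0.75]]' 20
python3 -m inch '[[0,0,60,0,0.15],[0,0,120,0,0.3],[0,0,180,0,0.45],[0,-10,240,0,0.45],[0,-20,300,0,0.45],[0,-40,360,0,0.45],[0,-60,420,0,0.45],[0,-80,480,0,0.45]]'
```

```text
t: 1.2
eef_pos: [0.439, -0.3663, 0.3745]
tool_rot: [0.0, 0.975, -0.221, 0.0]
force: [-0.2, -0.3, -0.7]
grip_width: -0.0003
t: 2.2
eef_pos: [0.3578, 0.1116, 0.3744]
tool_rot: [0.0, 1.0, -0.0, 0.0]
force: [1.6, 0.8, 0.3]
grip_width: 0.0001
```

```bash
python3 -m inch '[[0,0,0,0,0],[0,0,0,0,0]]'; python3 -m inch '[[0,-5,60,0,0],[0,-10,120,0,0],[0,-20,160,0,0],[0,-26,200,0,0],[0,-26,200,-60,0],[0,-26,200,-120,0],[0,-26,200,-180,0],[0,-26,200,-230,0]]'; python3 -m inch '[[0,0,0,0,0],[0,0,0,0,0]]'
python3 - <<'E'
from h import *
s=get_image("side"); save(s,"s1.png",(230,150,400,370),2.7)
t=get_image("top"); save(t,"t1.png",(195,200,320,290),6)
st=manip.read_state(); print(st["eef_pos"],proj(s,st["eef_pos"]),proj(t,st["eef_pos"]))
E
```

```text
t: 2.45
eef_pos: [0.3589, 0.1092, 0.3743]
tool_rot: [0.0, 1.0, -0.0, 0.0]
force: [-0.1, -0.0, 0.0]
grip_width: -0.0
t: 3.45
eef_pos: [0.3337, 0.3077, 0.1415]
tool_rot: [0.001, 1.0, -0.002, -0.001]
force: [0.4, 0.2, 0.3]
grip_width: 0.0003
t: 3.7
eef_pos: [0.3341, 0.3104, 0.1458]
tool_rot: [-0.001, 1.0, -0.001, 0.001]
force: [0.9, -0.2, 0.5]
grip_width: -0.0002
[0.3344502  0.31083644 0.14641421] (np.float64(372.6321659392769), np.float64(251.42563161118295)) (np.float64(268.39052030811587), np.float64(260.51848633338284))
```

View pics/s1.png

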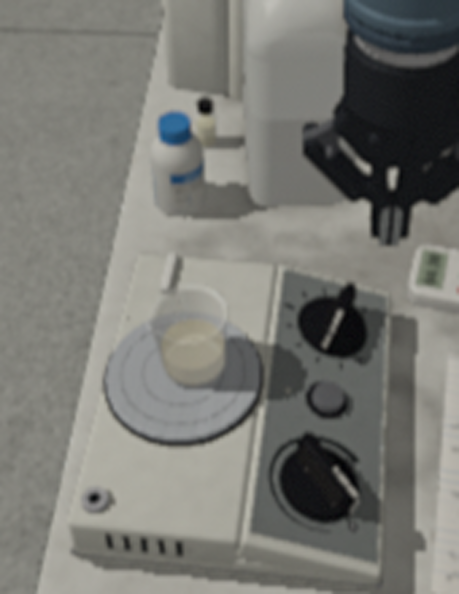

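```bash
python3 - <<'E'
from h import *
s=get_image("side");t=get_image("top")
for p in((.369,.2803,.050),(.372,.350,.057),(.374,.42,.05),(.479,.344,.066)): print(proj(s,p),(np.array(proj(s,p))-[230,150])*2.7)
print((np.array(proj(s,manip.read_state()["eef_pos"]))-[230,150])*2.7, (np.array(proj(t,manip.read_state()["eef_pos"]))-[195,200])*6,manip.read_state()["eef_pos"])
print(s.keys())
E
```

```text
(np.float64(353.1518051676374), np.float64(270.34457363651256)) [332.50987395 324.93034882]
(np.float64(351.3740778884871), np.float64(295.3696661053474)) [327.7100103  392.49809848]
(np.float64(349.6454933926355), np.float64(328.43762918842435)) [323.04283216 481.78159881]
(np.float64(298.3822481151073), np.float64(287.66617226991355)) [184.63206991 371.69866513]
[385.52938458 273.93520615] [441.25370222 364.11244298] [0.33411886 0.3105711  0.14604725]
dict_keys(['pixels', 'fx', 'fy', 'cx', 'cy', 'eye', 'rotation'])
```

View pics/t1.png

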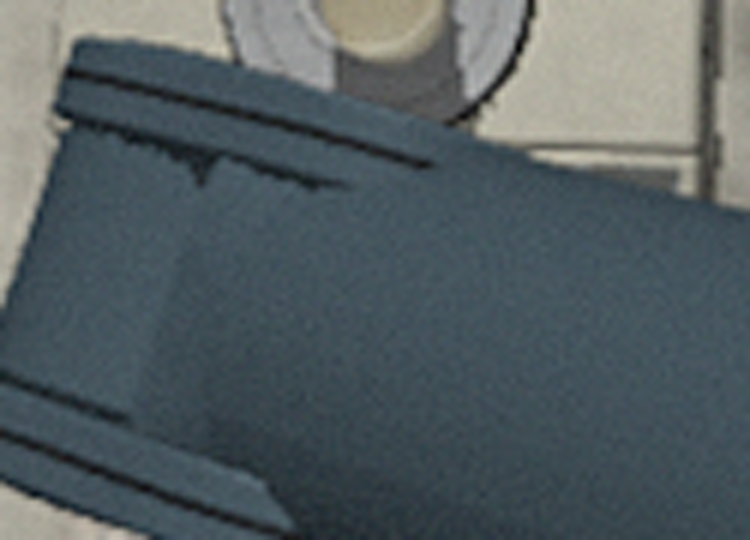

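The side camera's projections match the dials, the button and the plate. The fingertip doesn't: it appears at crop row 240, and I expected 274. I'll look closer before going down.

```bash
python3 - <<'E'
from h import *
s=get_image("side"); e=manip.read_state()["eef_pos"]
p=s["pixels"][170:290,320:430,::-1]
p=cv2.resize(p,None,fx=5,fy=5,interpolation=cv2.INTER_CUBIC)
p=cv2.convertScaleAbs(p,alpha=1.6,beta=20)
for dz in(0,.02,.04,.06,.08):
    u,v=proj(s,e+[0,0,dz]); cv2.circle(p,(int((u-320)*5),int((v-170)*5)),3,(0,0,255),-1)
cv2.imwrite("pics/s2.png",p)
E
```

```text
(no output)
```

View pics/s2.png

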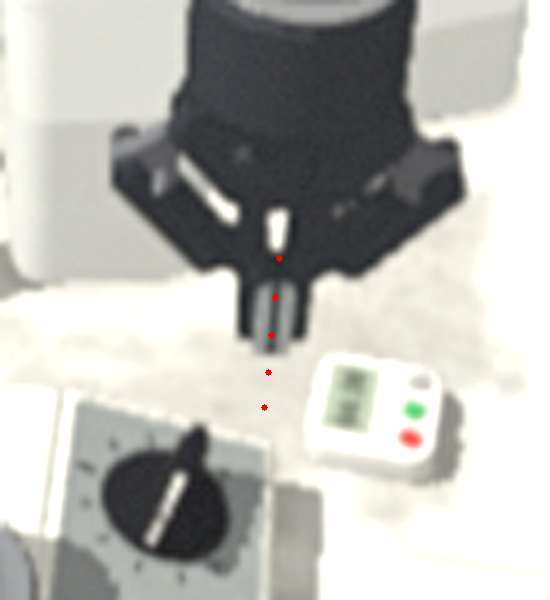

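The tip appears about 35 mm higher in z, or further back in y, than reported. To settle it I'll touch the bare near edge of the panel gently: back off in x, then lower while watching the force.

```bash
python3 -m inch '[[0,-12,0,0,0],[0,-12,0,-30,0],[0,-12,0,-60,0],[0,-12,0,-60,0],[0,-12,0,-60,0]]'; python3 -m inch '[[0,0,0,-10,0],[0,0,0,-20,0],[0,0,0,-25,0],[0,0,0,-25,0]]'; python3 -m inch '[[0,0,0,-5,0],[0,0,0,-10,0],[0,0,0,-10,0]]'
python3 - <<'E'
from h import *
s=get_image("side"); e=manip.read_state()["eef_pos"]; print(e)
p=s["pixels"][190:310,300:430,::-1]
p=cv2.resize(p,None,fx=5,fy=5,interpolation=cv2.INTER_CUBIC)
p=cv2.convertScaleAbs(p,alpha=1.5,beta=10)
for dz in(0,.02,.04):
    u,v=proj(s,e+[0,0,dz]); cv2.circle(p,(int((u-300)*5),int((v-190)*5)),3,(0,0,255),-1)
cv2.imwrite("pics/s3.png",p)
E
```

```text
t: 4.58
eef_pos: [0.3208, 0.3106, 0.0854]
tool_rot: [-0.0, 1.0, 0.0, 0.0]
force: [-0.4, 0.6, 0.1]
grip_width: -0.0003
t: 5.08
eef_pos: [0.3205, 0.3097, 0.059]
tool_rot: [0.0, 1.0, 0.0, -0.0]
force: [-0.8, 0.2, 0.1]
grip_width: -0.0002
t: 5.45
eef_pos: [0.3206, 0.3097, 0.049]
tool_rot: [0.0, 1.0, 0.0, -0.0]
force: [-0.4, -0.3, 0.3]
grip_width: 0.0002
[0.32068461 0.30981451 0.04922327]
```

View pics/s3.png

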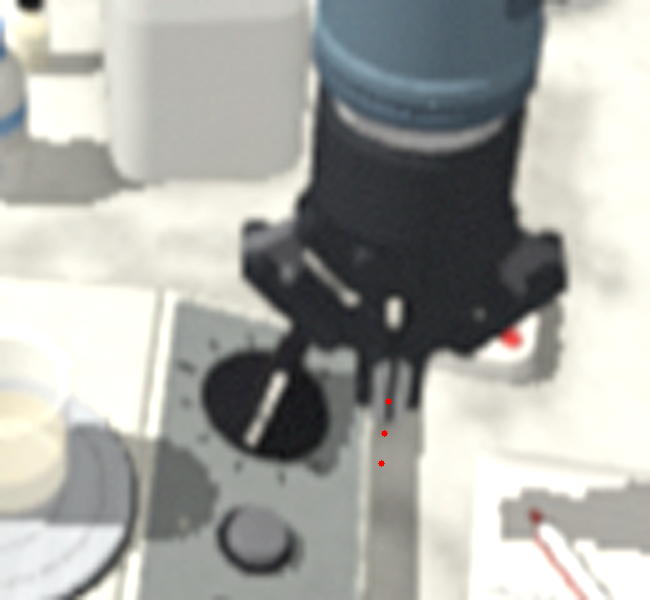

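```bash
python3 -m inch '[[0,6,0,-4,0],[0,6,0,-7,0],[0,6,0,-7,0]]'; python3 -m inch '[[0,0,0,-4,0],[0,0,0,-4,0]]';python3 -m inch '[[0,0,0,-4,0],[0,0,0,-4,0]]'
```

```text
t: 5.88
eef_pos: [0.3267, 0.3097, 0.0421]
tool_rot: [0.0, 1.0, -0.0, -0.0]
force: [0.4, 0.1, -0.3]
grip_width: 0.0002
t: 6.12
eef_pos: [0.3266, 0.3098, 0.0381]
tool_rot: [0.0, 1.0, 0.0, -0.0]
force: [-0.4, 0.5, 0.7]
grip_width: -0.0004
t: 6.38
eef_pos: [0.3267, 0.3098, 0.0341]
tool_rot: [0.0, 1.0, 0.0, -0.0]
force: [0.0, 0.5, 0.6]
grip_width: 0.0002
```

```bash
python3 -m inch '[[0,0,0,26,0],[0,12,0,26,0],[0,12,0,12,0],[0,12,0,6,0],[0,12,0,6,0]]'; python3 -m inch '[[0,0,0,-4,0],[0,0,0,-8,0],[0,0,0,-8,0]]';python3 -m inch '[[0,0,0,-4,0],[0,0,0,-8,0],[0,0,0,-8,0]]';python3 -m inch '[[0,0,0,-4,0],[0,0,0,-4,0]]'
```

```text
t: 7.0
eef_pos: [0.3377, 0.3092, 0.0391]
tool_rot: [0.001, 1.0, 0.0, -0.001]
force: [0.2, -0.1, 0.6]
grip_width: -0.0003
t: 7.38
eef_pos: [0.3386, 0.3098, 0.0321]
tool_rot: [0.0, 1.0, 0.0, -0.0]
force: [-0.0, 0.1, -0.4]
grip_width: 0.0
t: 7.75
eef_pos: [0.3386, 0.3097, 0.0241]
tool_rot: [0.0, 1.0, 0.0, -0.0]
force: [-0.9, -1.0, 0.0]
grip_width: 0.0004
t: 8.0
eef_pos: [0.3387, 0.3097, 0.0201]
tool_rot: [0.0, 1.0, 0.0, -0.0]
force: [0.3, 0.2, 0.3]
grip_width: 0.0001
```

There's no contact at a reported 20 mm, although the panel is at about 38 mm there. So the real tip sits well above the reported one, and I'll keep going down in small steps.

```bash
python3 -m inch '[[0,0,0,-4,0],[0,0,0,-8,0],[0,0,0,-8,0]]';python3 -m inch '[[0,0,0,-4,0],[0,0,0,-4,0]]'
python3 - <<'E'
from h import *
s=get_image("side"); e=manip.read_state()["eef_pos"]; print(e)
p=s["pixels"][210:310,300:410,::-1]
p=cv2.resize(p,None,fx=6,fy=6,interpolation=cv2.INTER_CUBIC)
p=cv2.convertScaleAbs(p,alpha=1.5,beta=10)
for dz in(0,.02,.04):
    u,v=proj(s,e+[0,0,dz]); cv2.circle(p,(int((u-300)*6),int((v-210)*6)),3,(0,0,255),-1)
cv2.imwrite("pics/s4.png",p)
E
```

```text
t: 8.38
eef_pos: [0.3386, 0.3097, 0.0121]
tool_rot: [0.0, 1.0, 0.0, -0.0]
force: [0.3, 0.4, -0.5]
grip_width: -0.0
t: 8.62
eef_pos: [0.3387, 0.3098, 0.0081]
tool_rot: [0.0, 1.0, 0.0, -0.0]
force: [0.5, 0.3, 0.2]
grip_width: -0.0002
[0.33875049 0.30986474 0.00826771]
```

View pics/s4.png

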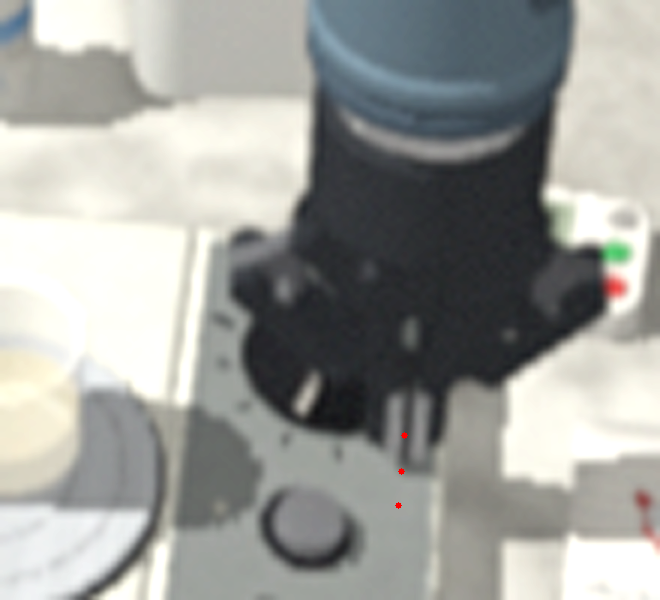

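```bash
python3 -m inch '[[0,0,0,-3,0],[0,0,0,-3,0]]';python3 -m inch '[[0,0,0,-3,0],[0,0,0,-3,0]]'; python3 -m inch '[[0,0,0,-3,0],[0,0,0,-3,0]]'
```

```text
t: 8.93
eef_pos: [0.3387, 0.3098, 0.0052]
tool_rot: [0.0, 1.0, 0.0, -0.0]
force: [0.5, 0.6, -0.6]
grip_width: -0.0001
t: 9.18
eef_pos: [0.3392, 0.3101, 0.003]
tool_rot: [0.0, 1.0, 0.0, 0.001]
force: [-1.4, -2.6, 9.7]
grip_width: 0.0001
t: 9.43
eef_pos: [0.3396, 0.3101, 0.0022]
tool_rot: [0.001, 1.0, 0.0, 0.002]
force: [-5.9, -10.0, 49.7]
grip_width: -0.0001
```

```bash
python3 -c "
from h import *
print(manip.read_state()['ft_torque'],manip.read_state()['force'])"
python3 -m inch '[[0,0,0,8,0],[0,-10,5,12,0],[0,-10,5,12,0],[0,-10,5,12,0]]';python3 -m inch '[[0,0,0,-4,0],[0,0,0,-8,0],[0,0,0,-8,0]]'
python3 -m inch '[[0,0,0,-3,0],[0,0,0,-3,0]]';python3 -m inch '[[0,0,0,-3,0],[0,0,0,-3,0]]'
```

```text
[-2.45578614  1.20806587 -0.09403347] [ -5.85821471 -10.03212273  49.68779781]
t: 9.93
eef_pos: [0.3285, 0.3148, 0.0111]
tool_rot: [0.0, 1.0, 0.0, -0.0]
force: [-1.4, 0.2, -0.9]
grip_width: -0.0003
t: 10.3
eef_pos: [0.3286, 0.3146, 0.0029]
tool_rot: [0.0, 1.0, -0.0, -0.0]
force: [0.4, 0.5, -0.6]
grip_width: 0.0004
t: 10.55
eef_pos: [0.329, 0.315, 0.0004]
tool_rot: [0.0, 1.0, 0.0, 0.0]
force: [-0.2, 0.5, 2.3]
grip_width: 0.0001
t: 10.8
eef_pos: [0.3294, 0.3151, -0.0004]
tool_rot: [0.001, 1.0, 0.0, 0.002]
force: [-5.0, -7.9, 38.7]
grip_width: -0.0001
```

```bash
python3 -m inch '[[0,0,0,10,0],[0,0,0,30,0],[0,0,0,30,0]]'; python3 - <<'E'
from h import *
s=get_image("side"); e=np.array([.33875,.30986,.00827])
for d in((0,.011,.038),(0,.011,.03),(0,-.02,.038),(.0145,.011,.038),(-.0145,.011,.038)):
    u,v=proj(s,e+d); print(d,(u-300)*6,(v-210)*6)
E
```

```text
t: 11.18
eef_pos: [0.3295, 0.3156, 0.0282]
tool_rot: [-0.001, 1.0, -0.0, 0.001]
force: [0.7, -0.4, -0.7]
grip_width: 0.0
(0, 0.011, 0.038) 405.03339041788945 465.3271158636097
(0, 0.011, 0.03) 403.7134084788995 479.54804098042575
(0, -0.02, 0.038) 403.73092942477297 393.8151457058905
(0.0145, 0.011, 0.038) 362.8818561529297 463.37353641931486
(-0.0145, 0.011, 0.038) 447.2642319969666 467.2843709306633
```

The two touches differ by exactly the panel's slope, and the image agrees. The true tip is about 38 mm above the reported z, and x and y are unbiased. Next I lower beside the nose's near face and push through the first clicks.

```bash
python3 -m inch '[[0,0,-3,-6,0],[0,8,-3,-6,0],[0,14,-3,-6,0],[0,18,-3,-6,0],[0,22,-3,-6,0],[0,25,-4,-5,0],[0,27,-4,-5,0],[0,27,-4,-5,0]]'; python3 -m inch '[[0,3,-2,0,0],[0,6,-4,1,0],[0,6,-4,1,0]]'
```

```text
t: 12.22
eef_pos: [0.3562, 0.3108, 0.0225]
tool_rot: [0.0, 1.0, -0.0, 0.0]
force: [-0.6, 0.2, 0.3]
grip_width: 0.0001
t: 12.6
eef_pos: [0.3626, 0.3073, 0.0237]
tool_rot: [-0.0, 1.0, -0.0, 0.0]
force: [0.8, 3.2, 1.4]
grip_width: -0.0004
```

```bash
python3 - <<'E'
from h import *
s=get_image("side"); 
p=s["pixels"][210:310,300:410,::-1]
p=cv2.resize(p,None,fx=6,fy=6,interpolation=cv2.INTER_CUBIC)
cv2.imwrite("pics/s5.png",cv2.convertScaleAbs(p,alpha=1.7,beta=15))
E
```

```text
(no output)
```

View pics/s5.png

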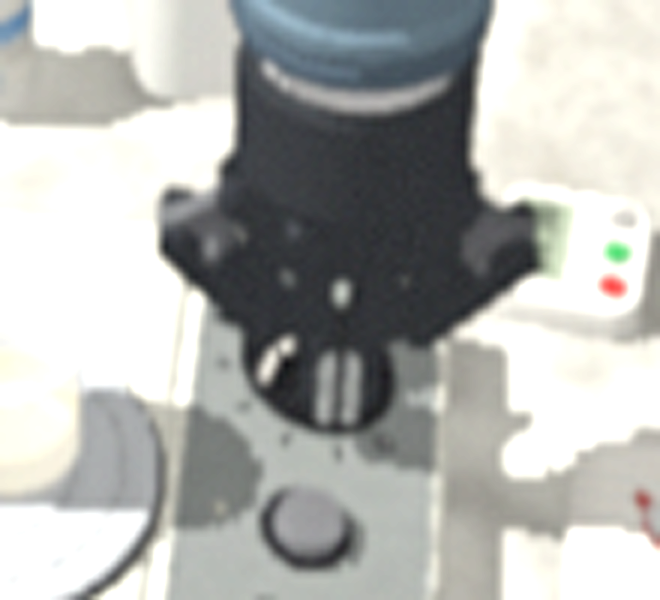

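```bash
cat >> h.py <<'E'
def nose(im):
    yaw=-.045; Z=Ro.from_euler('z',yaw).as_matrix()@Ro.from_euler('y',-np.radians(15.3)).as_matrix()
    for st in range(2,7):
        a=np.radians(135-30*st)
        P=[np.array([.372,.350,.047])+Z@[r*np.cos(a)*1e-3,-.07+r*np.sin(a)*1e-3,.028] for r in(8,28)]
        print(st,[np.round(proj(im,q),1) for q in P])
E
python3 - <<'E'
from h import *
nose(get_image("side"))
E
python3 -m inch '[[0,1.5,-1.5,0,0],[0,3,-3,1,0],[0,3,-3,1,0]]'
```

```text
2 [array([356. , 265.8]), array([353.1, 272.5])]
3 [array([354.4, 264.6]), array([347.5, 268.2])]
4 [array([353.6, 263. ]), array([344.6, 262.7])]
5 [array([353.7, 261.5]), array([345.1, 257.4])]
6 [array([354.7, 260.5]), array([348.7, 253.8])]
t: 13.08
eef_pos: [0.365, 0.3045, 0.0246]
tool_rot: [-0.001, 1.0, 0.0, 0.0]
force: [-0.1, 5.4, 0.9]
grip_width: 0.0003
```

```bash
cat >> h.py <<'E'
    for st in range(2,7):
        a=np.radians(135-30*st)
        print(st,'low',np.round(proj(im,np.array([.372,.350,.047])+Z@[.03*np.cos(a),-.07+.03*np.sin(a),.010]),1))
def line(im):
    g=im["pixels"].min(2)[250:285,338:368]; m=(g>118).astype(np.uint8)
    n,l,s,c=cv2.connectedComponentsWithStats(m,connectivity=8)
    for i in range(1,n): print(s[i]+[338,250,0,0,0],np.round(c[i]+[338,250],1))
    for r in g: print(' '.join('%3d'%x for x in r))
E
python3 - <<'E'
from h import *
s=get_image("side"); nose(s); line(s)
E
```

```text
2 [array([356. , 265.8]), array([353.1, 272.5])]
3 [array([354.4, 264.6]), array([347.5, 268.2])]
4 [array([353.6, 263. ]), array([344.6, 262.7])]
5 [array([353.7, 261.5]), array([345.1, 257.4])]
6 [array([354.7, 260.5]), array([348.7, 253.8])]
2 low [350.2 278.3]
3 low [344.3 273.8]
4 low [341.3 267.8]
5 low [341.8 262.2]
6 low [345.7 258.3]
[343 268   1   1   1] [343. 268.]
 19  19  17  19  20  24  20  21  21  21  22  21  22  23  21  20  22  20  21  22  24  20  19  20  21  18  21  21  20  21
 18  19  20  20  19  19  23  23  21  21  20  22  22  21  20  21  21  20  21  22  19  20  18  19  20  21  21  21  20  23
 19  21  19  22  18  18  18  23  22  22  18  20  22  20  21  22  20  21  22  22  18  22  20  19  21  25  19  20  20  20
 20  18  22  19  19  21  22  36  42  33  22  19  21  19  18  21  20  20  20  21  21  17  18  20  18  21  20  20  20  21
 18  20  23  20  22  19  24  45  70  53  27  20  23  17  19  19  23  30  31  22  22  19  21  21  21  21  22  24  20  16
 20  20  20  18  21  17  22  38  61  47  26  19  23  19  22  22  40  59  61  34  19  21  21  20  21  21  27  34  24  17
 
[... 2778 characters left out ...]
  99  97  85  67  44  25  16  15  30  47  46  29  37  59  56  31  13   7  11  17  33  53  64  64  63
 84  97 101 101  99  99  98  97  89  78  57  40  29  19  20  17  12  14  23  22  14   9  13  23  38  51  63  65  65  64
 69  85  96  99  98  99  99 100  98  92  82  77  66  49  37  30  27  22  18  20  21  26  34  40  53  60  64  65  64  64
 64  69  84  94  99  99  99  99  95  79  84  93  92  83  77  70  64  57  54  52  46  50  54  55  53  51  57  62  63  65
 62  61  68  83  97 100 100  99  91  72  85  99  99  98  95  93  90  85  82  82  68  61  62  59  47  44  54  56  62  63
 62  61  62  75  97 101 102 100  95  87  94  99 100  99  99  99  97  88  80  93  86  72  67  66  59  51  48  49  60  64
```

The index's low end is at about (341.5,270.5), halfway between steps 3 and 4, so the dial lags my contact model by about 7°. Pushing on past the step 4 snap.

```bash
sed -i '/for r in g: print/d; s/g>118/g>thr/; s/def line(im)/def line(im,thr=75)/' h.py
python3 -m inch '[[0,1,-2,0,0],[0,2.5,-4.5,0,0],[0,2.5,-4.5,0,0],[0,2.5,-4.5,0,0]]'
python3 - <<'E'
from h import *
s=get_image("side")
p=s["pixels"][235:300,320:390,::-1]
cv2.imwrite("pics/s6.png",cv2.convertScaleAbs(cv2.resize(p,None,fx=8,fy=8,interpolation=cv2.INTER_CUBIC),alpha=1.9,beta=15))
E
```

```text
t: 13.62
eef_pos: [0.3681, 0.3005, 0.0249]
tool_rot: [-0.001, 1.0, 0.0, 0.001]
force: [0.0, 5.2, 3.7]
grip_width: -0.0001
```

View pics/s6.png

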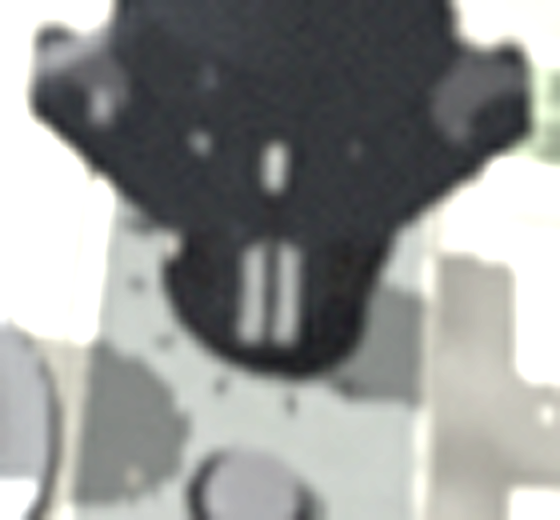

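The index end is at about (341.9,265), roughly 4.5, with resisting force still present, so the dial is close to the snap into step 5. I'll use small nudges and watch for the force to drop.

```bash
python3 -m inch '[[0,0.3,-1,0,0],[0,0.3,-1,0,0],[0,0.3,-1,0,0]]'; python3 -m inch '[[0,0,0,0,0]]'
```

```text
t: 14.05
eef_pos: [0.3685, 0.3, 0.025]
tool_rot: [-0.001, 1.0, 0.0, 0.001]
force: [1.6, 6.1, 3.3]
grip_width: 0.0
t: 14.18
eef_pos: [0.3685, 0.3, 0.025]
tool_rot: [-0.001, 1.0, 0.0, 0.001]
force: [0.9, 6.6, 3.9]
grip_width: -0.0003
```

```bash
python3 -m inch '[[0,0,-1,1.5,0],[0,0,-1,1.5,0]]'; python3 -m inch '[[0,0,-1,0,0],[0,0,-1,0,0]]'
```

```text
t: 14.42
eef_pos: [0.3682, 0.2994, 0.0262]
tool_rot: [-0.002, 1.0, 0.0, 0.001]
force: [0.5, 8.8, -1.4]
grip_width: 0.0003
t: 14.68
eef_pos: [0.3681, 0.2994, 0.0263]
tool_rot: [-0.003, 1.0, 0.001, 0.001]
force: [1.9, 9.3, -3.6]
grip_width: 0.0001
```

The force is rising without motion. The finger's face now lies flat along the wing (about 12 o'clock), so its near corner would push at the axis. I'll back off, twist the tool 20° clockwise so that a corner bears on the nose, and continue.

```bash
python3 -m inch '[[0,0,10,0,0],[0,5,10,0,-0.15],[0,5,10,0,-0.3],[0,5,10,0,-0.35],[0,5,10,0,-0.35]]'; python3 -m inch '[[0,0,-3,0,0],[0,0,-5,0,0],[0,0,-5,0,0]]';  python3 -m inch '[[0,0,-1,0,0],[0,0,-1,0,0]]';  python3 -m inch '[[0,0,-1,0,0],[0,0,-1,0,0]]'
```

```text
t: 15.3
eef_pos: [0.3723, 0.3049, 0.0255]
tool_rot: [0.002, 0.985, -0.174, -0.0]
force: [0.4, 0.7, 0.2]
grip_width: 0.0001
t: 15.68
eef_pos: [0.373, 0.3021, 0.0261]
tool_rot: [-0.001, 0.985, -0.174, 0.0]
force: [2.8, 4.2, -1.5]
grip_width: 0.0003
t: 15.92
eef_pos: [0.3733, 0.3016, 0.0262]
tool_rot: [-0.001, 0.985, -0.174, 0.0]
force: [2.3, 6.0, -1.7]
grip_width: 0.0001
t: 16.18
eef_pos: [0.3736, 0.301, 0.0264]
tool_rot: [-0.002, 0.985, -0.174, 0.001]
force: [2.6, 5.2, -2.1]
grip_width: 0.0001
```

```bash
python3 -m inch '[[0,0,-1,0,0],[0,0,-1,0,0]]';  python3 -m inch '[[0,0,-1,0,0],[0,0,-1,0,0]]'
python3 - <<'E'
from h import *
s=get_image("side")
g=s["pixels"].min(2)[252:275,336:352]
for r in g: print(' '.join('%3d'%x for x in r))
E
```

```text
t: 16.42
eef_pos: [0.3732, 0.2984, 0.0261]
tool_rot: [-0.0, 0.985, -0.174, 0.0]
force: [1.5, 2.1, 1.2]
grip_width: -0.0
t: 16.68
eef_pos: [0.3729, 0.2973, 0.026]
tool_rot: [0.0, 0.985, -0.174, 0.0]
force: [2.6, 2.6, 1.4]
grip_width: 0.0001
 22  21  21  21  24  28  26  27  27  26  25  19  19  20  21  21
 24  22  23  24  26  30  28  26  25  27  23  20  20  18  21  22
 24  24  24  23  22  25  27  25  25  27  24  19  19  21  20  21
 24  24  25  23  21  22  25  23  23  25  26  21  20  20  22  23
 32  26  23  23  20  19  19  25  23  22  22  19  20  19  22  23
 53  35  30  32  37  32  23  23  23  22  22  22  20  20  20  23
 80  67  59  63  75  66  43  26  24  25  22  22  17  21  20  22
 95  90  86  89  94  90  71  39  23  26  25  22  22  19  19  24
 98  99  97  97 101  98  82  43  25  27  25  22  20  20  17  22
 93  96  98  98 101  99  73  36  22  28  24  22  24  21  18  23
 73  80  90  97  99  91  55  25  22  24  28  34  37  31  22  23
 68  62  73  90  94  75  38  18  17  27  43  62  63  45  34  39
 87  77  77  91  89  57  23  16  20  30  60  87  80  52  58  75
 96  94  92  94  77  40  18  18  22  33  66  97  89  56  71  97
 98  98  99  93  61  27  15  20  26  36  70 100  93  56  72 101
 98  98  99  92  51  18  17  21  27  35  67 100  93  54  70 100
 96  97 100  91  48  17  19  19  23  35  68 100  94  54  70  98
 89  87  95  90  47  19  19  18  22  38  72 100  92  54  72  99
 81  76  90  89  52  23  20  21  22  37  75  99  86  53  78 100
 89  84  91  92  64  29  18  20  18  40  75  97  81  53  83 101
 97  96  98  96  80  44  17  18  19  38  74  98  80  54  84 100
 99  97  99 100  90  60  27  18  19  36  72  93  79  56  84  99
100  99  99  99  95  74  39  18  17  30  55  73  64  51  83  99
```

The force fell and the finger jumped 2.6 mm, which is the snap into step 5. Backing off to check.

```bash
python3 -m inch '[[0,0,9,0,0],[0,0,9,40,0],[0,0,9,90,0.1],[0,-38,9,120,0.25],[0,-38,9,120,0.35],[0,-38,9,120,0.35],[0,-38,9,120,0.35]]'
python3 - <<'E'
from h import *
s=get_image("side"); nose(s)
p=s["pixels"][235:300,320:390,::-1]
cv2.imwrite("pics/s7.png",cv2.convertScaleAbs(cv2.resize(p,None,fx=8,fy=8,interpolation=cv2.INTER_CUBIC),alpha=1.5,beta=10))
E
```

```text
t: 17.6
eef_pos: [0.3342, 0.3058, 0.1452]
tool_rot: [0.001, 1.0, -0.001, -0.001]
force: [0.8, -0.2, -0.3]
grip_width: 0.0002
2 [array([356. , 265.8]), array([353.1, 272.5])]
3 [array([354.4, 264.6]), array([347.5, 268.2])]
4 [array([353.6, 263. ]), array([344.6, 262.7])]
5 [array([353.7, 261.5]), array([345.1, 257.4])]
6 [array([354.7, 260.5]), array([348.7, 253.8])]
2 low [350.2 278.3]
3 low [344.3 273.8]
4 low [341.3 267.8]
5 low [341.8 262.2]
6 low [345.7 258.3]
```

View pics/s7.png

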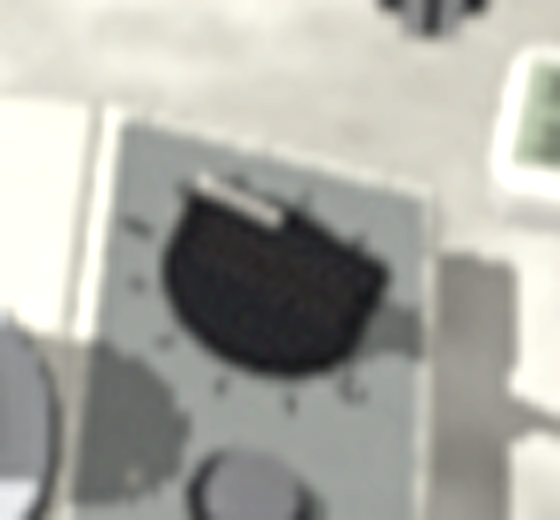

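Viewed about 10 pictures so far. The index runs from (355,262.3) to (345,257.5), which matches the step 5 prediction of (353.7,261.5) to (345.1,257.4). Now the button: move above its cap and come down.

```bash
python3 -m inch '[[0,12,22,0,0],[0,25,44,0,0],[0,25,44,-50,0],[0,25,44,-90,0],[0,25,44,-115,0],[0,25,44,-115,0],[0,25,44,-115,0]]'; python3 -m inch '[[0,0,0,-3,0],[0,0,0,-6,0],[0,0,0,-8,0],[0,0,0,-8,0]]'; python3 -m inch '[[0,0,0,-2,0],[0,0,0,-2,0]]'
```

```text
t: 18.52
eef_pos: [0.3599, 0.351, 0.0316]
tool_rot: [-0.0, 1.0, -0.0, 0.0]
force: [0.6, 0.7, -0.6]
grip_width: 0.0003
t: 19.02
eef_pos: [0.3596, 0.3503, 0.0228]
tool_rot: [0.0, 1.0, -0.0, -0.0]
force: [-0.5, -0.3, 0.5]
grip_width: 0.0001
t: 19.27
eef_pos: [0.3595, 0.3504, 0.0208]
tool_rot: [0.0, 1.0, 0.0, -0.0]
force: [0.1, -0.1, -0.7]
grip_width: -0.0001
```

```bash
for i in 1 2 3; do :; done; python3 -m inch '[[0,0,0,-2,0],[0,0,0,-2,0]]'; python3 -m inch '[[0,0,0,-2,0],[0,0,0,-2,0]]'; python3 -m inch '[[0,0,0,-1,0],[0,0,0,-1,0]]'
```

```text
t: 19.52
eef_pos: [0.3596, 0.3505, 0.0188]
tool_rot: [-0.0, 1.0, 0.0, -0.0]
force: [-0.3, 0.2, -0.1]
grip_width: -0.0
t: 19.77
eef_pos: [0.3599, 0.3505, 0.017]
tool_rot: [-0.0, 1.0, -0.0, 0.0]
force: [0.2, -0.2, 2.2]
grip_width: 0.0001
t: 20.02
eef_pos: [0.3599, 0.3506, 0.016]
tool_rot: [-0.0, 1.0, -0.0, 0.0]
force: [0.8, 0.3, 2.8]
grip_width: 0.0003
```

Contact is at about 17.5 mm, as predicted. I'll press on to the stop.

```bash
python3 -m inch '[[0,0,0,-1.5,0],[0,0,0,-1.5,0]]'; python3 -m inch '[[0,0,0,-1.5,0],[0,0,0,-1.5,0]]'; python3 -m inch '[[0,0,0,-1,0],[0,0,0,-1,0],[0,0,0,-1,0]]'
```

```text
t: 20.27
eef_pos: [0.36, 0.3506, 0.0145]
tool_rot: [-0.0, 1.0, -0.0, 0.0]
force: [0.5, -0.2, 3.8]
grip_width: 0.0002
t: 20.52
eef_pos: [0.3602, 0.3507, 0.014]
tool_rot: [0.0, 1.0, 0.0, 0.001]
force: [0.5, -3.3, 17.2]
grip_width: 0.0002
t: 20.9
eef_pos: [0.3603, 0.3507, 0.0136]
tool_rot: [0.0, 1.0, 0.0, 0.001]
force: [-1.5, -5.7, 26.2]
grip_width: 0.0001
```

The stop was reached: the spring force rose to 3.8 N and then the contact went hard, held over 0.5 s. Releasing, retracting and checking.

```bash
python3 -m inch '[[0,0,0,8,0],[0,0,0,50,0],[0,0,0,110,0],[0,-15,-20,170,0],[0,-20,-40,220,0],[0,-20,-40,220,0],[0,-20,-40,220,0]]'
python3 - <<'E'
from h import *
s=get_image("side")
p=s["pixels"][225:365,250:395,::-1]
cv2.imwrite("pics/s8.png",cv2.convertScaleAbs(cv2.resize(p,None,fx=4,fy=4,interpolation=cv2.INTER_CUBIC),alpha=1.5,beta=10))
E
```

```text
t: 21.78
eef_pos: [0.3394, 0.3097, 0.2312]
tool_rot: [0.0, 1.0, -0.0, -0.0]
force: [0.0, -0.7, -0.1]
grip_width: -0.0001
```

View pics/s8.png

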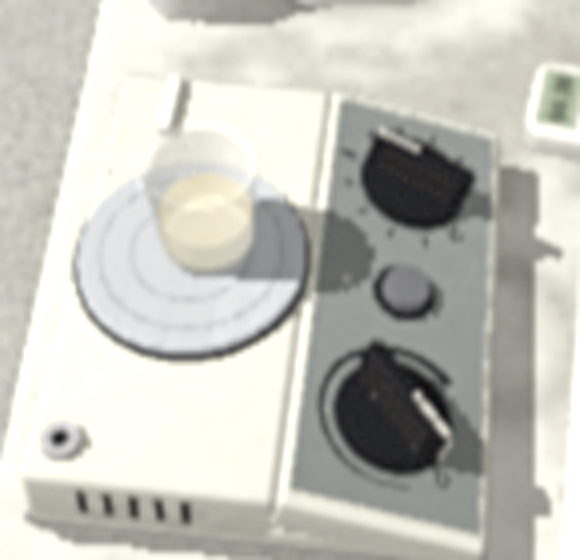

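The picture shows the speed index at crop (380,130)–(418,150), still at step 5. The button is out at (405,290), the heat dial still points at its ring at (442,478), and the beaker and stir bar haven't moved. Handing in.

```bash
python3 -c "
from plant import manip
print(manip.finish_job())"
```

```text
the job is handed in; nothing more can be done
None
```

I turned the speed dial from step 2 to step 5 with closed fingers, pushing only on the left side of the wing's nose. Then I pressed the start button to its stop and let it spring back. I handed the job in at about 22 s; no verdict was reported.

**Last checks:**
- **Speed dial:** after the last push its index line matched the predicted step 5 position to within about 1.5 pixels, and the final picture still showed it there.
- **Start button:** the spring force rose to 3.8 N and then met a hard stop at up to 26 N. I judged the full press from that force and about 3.5 mm of travel; the pictures couldn't show it.
- **Everything else:** the final picture shows the button out, the heat dial at off, and the beaker and stirring bar in place. The buffer bottle and the vial were out of that picture, so I didn't check them at the end; the arm worked well away from them.

**What disagreed:**
- **Tip height:** the true fingertip was about 38 mm higher than the reported z. I found this in the side view, confirmed it with two touches on the bare panel edge (up to 50 N fingertip force), and corrected for it.
- **Stalled push:** just before step 5 the finger lay flat along the wing and stopped turning it, with the force rising to 9 N. I backed off, twisted the tool 20° and finished the click.

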